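# Start the rotor hold-down screw at the bottom of its well

## Task

Fasten the centrifuge rotor to its drive: take the red-winged hold-down screw from the white rack, lower it upright down the well in the middle of the rotor with its wing in line with the two red lines, until its foot sits in the thread insert at the bottom, then give it a quarter turn clockwise (seen from above) and let go. Leave the black-knobbed screw in the rack.

Things in the scene. Friction and masses are not known exactly. Their poses are not given: they have to be found in the camera images.
- red_screw: Hold-down screw, 135 mm, 90 g, upright in one of two holes, 35 mm deep, of the white rack. Origin: centre of its foot's underside, z up. Steel tongue 20 (x) by 6 (y) mm, 12 high; round collar 22 mm across, z 12 to 45; shank 10 mm across to z 105; upright red wing 46 (x) by 10 (y) mm, z 105 to 135. Grip the wing across its thickness. Tongue and wing are parallel; either way round fits.
- black_screw: Bystander: lid screw of 107 mm with a round black knob 30 mm across, standing in the other hole of the fixed white rack (46 by 150 mm, 45 mm high, holes 100 mm apart; which screw stands in which varies). Origin at the centre of the foot's underside, z up. It stays in the rack.
- rotor: Fixed conical aluminium rotor on a black disc 160 mm across; 105 mm high, top 115 mm across with six dark mock tube holes. Origin: centre of its underside, z up. Well in the middle of the top: mouth 46 mm wide, 34 mm from 12 mm down, tapering 50 to 62 mm down to a 26 mm guide bore. Two red lines on top, along x: direction of the slot at the bottom.
- insert (a joint): Turn of the thread insert in the well, rad; 0 at the start, grows clockwise from above, stops at 1.7. Its slot (14 mm wide, 12 deep, floor on the rotor's axis at z 20 mm, 85 below the rim) takes the tongue with some 20 degrees of play either way; then the insert turns with the screw against about 0.05 N m and sinks 2.5 mm per rad, the screw with it. It stays where it is left.
Not all that is in view belongs to the job. Leave any turquoise or yellow look-alike of the red_screw alone.

How it is judged:
By the outcome, as a careful person would: the job done as asked, in the order asked, and still so for the second after the job is handed in, with the robot touching nothing.
It also fails if it takes over 48 s, if anything falls off the work surface, if the arm or the gripper's body presses on something with over 40 N, if the wrist force passes 120 N, or if a joint passes its speed limit or range.

## Robot

A 6-joint arm with a two-finger parallel gripper is mounted at the origin on a cart in front of the work surface, level with it; the furniture and walls round the work are solid. World frame = base frame: x ahead of the robot, y to its left, z up, the work surface at z = 0. Lengths are in m, angles in rad, forces in N, time in s.
With the tool pointing down it reaches from about 0.375 to 0.975 m from the base axis. Payload 3.8 kg.
Tool frame: the origin (TCP) lies midway between the tips of the shut fingers; the grasp point (between the pads) lies 19 mm behind it; z points along the fingers, y is the line along which they close (so a half turn about z gives the same grasp; the last joint's range is limited). The gripper opens to 85 mm and grips with 20 to 120 N. Pads are 22 mm wide; open, the fingers measure 114 mm over their backs; the gripper's body (76 mm by 85 mm) begins 54 mm behind the grasp point. The pads swing forward as they close: fully open they stand 13 mm farther back than shut.
Start: joints at [1.195, 0.264, 1.604, -0, 1.274, -0.037], TCP at [0.224, 0.637, 0.21] pointing down, gripper open.
Joint ranges: [-2.63, 2.63], [-0.94, 2.18], [0.31, 2.57], [-1.31, 4.45], [0, 2.66], [-2.55, 2.55]. Speed limits (rad/s): [2.57, 2.57, 3.14, 3.14, 3.14, 3.14].

## Interface

Orientations are given as a rotation vector (axis times angle).
In Python, from workcell import bot gives the robot as it stands.
- The arm moves only by the tool step_arm, never from a script. Its argument "motion" is a list of rows, each a list of 5 numbers: the finger opening in cm, from 0 to 8.54, then the shift along the tool's x, y, z in cm, then the turn about the tool's z in degrees. In form: [[claw, dx, dy, dz, twist], ...]. A call has 1 to 20 rows; each row is the pose to reach, as a shift and turn from the pose commanded when the call began, along the tool's axes at that moment; what a row does not reach only later rows make up. A row lasts 1/10 s, in which the tool goes at most 50 mm and 8.59 degrees, less where a joint would pass 70% of its speed; a pose out of reach is approached as far as the arm can. A call with a gripper value outside its range is refused whole. The fingers move at their own pace and stop on an object; "force" is the grip in N (left out, the last holds). Time passes only in rows, so rows that repeat a pose let the fingers close. It gives the time, the measured TCP pose, the force, the opening and the grip force at its end, in the units of the state.
- bot.read_state(): the state, without advancing time (a new reading comes with each control period).
- bot.read_camera(name): name is "scene" or "top" or "wrist"; returns (picture, depth): 480x640x3 uint8, red, green, blue; 480x640 float32, m along the optical axis (not along the pixel's ray), 0 where there is no reading.
- bot.calibration(name): a dict with "mtx" (3x3 intrinsics, pixels), "origin" and "orientation" of the camera in the world; the wrist camera has in their place "T_tool_cam" (4x4, takes a point from camera to tool coordinates, whose origin is the TCP and whose axes are the flange's). Camera axes: x right, y up, looking along -z (the intrinsics and any distortion apply to the point x, -y, -z); pixel columns grow to the right and rows downward; lengths in m; the calibration is good to about 2 mm. A picture is of the moment at which its call begins: read the wrist's pose just before it. calibration takes no time and is no camera call.
- bot.finish_job(): hands the job in; it is judged then, once.
The state is a dict: "time": time; "q": joint angles; "joint_vel": joint speeds; "joint_torque": joint torques, N m; "tool_pos": TCP position; "tcp_rot": TCP orientation; "wrist_force": force on the tool from outside, world axes, zero at the start; "torque": the same for the moment, N m; "width": opening from 0.0 (shut) to 1.0 (fully open); "grip_force": force on a finger pad.
Only numpy, scipy, OpenCV 4.12 (cv2) and the standard library are available. Lean on these libraries where they do the work, as an engineer would, in place of code of your own. Each camera call takes 0.05 s, during which the arm holds its last target. There are 200 camera calls.

## Working session

There is one attempt and no reset: what is moved stays moved. The work goes in short steps, Python scripts to look and compute and a tool call to move; the robot and the scene stay as the last step left them, time stands still between calls to the robot, and variables do not carry over. Pictures are saved under pics/ and viewed, at most 10 in all, crops included, and the job is handed in when it is done.

Besides the shell and the picture viewer there is one more tool, called after "Request:" as name(argument=value, ...) on one line, values as JSON. step_arm: Moves the arm, as the interface text tells. Its arguments: {"type":"object","properties":{"motion":{"type":"array","items":{"type":"array","items":{"type":"number"}}},"force":{"type":"number"}},"required":["motion"]}

```bash
mkdir -p pics; ls; cat > h.py <<'E'
import numpy as np, cv2
from scipy.spatial.transform import Rotation as R
from workcell import bot
def cam(name):
    s=bot.read_state(); im,d=bot.read_camera(name); c=bot.calibration(name)
    K=np.array(c["mtx"])
    if name=="wrist":
        T=np.eye(4); T[:3,:3]=R.from_rotvec(s["tcp_rot"]).as_matrix(); T[:3,3]=s["tool_pos"]
        T=T@np.array(c["T_tool_cam"]); 
    else:
        T=np.eye(4); o=np.array(c["orientation"])
        T[:3,:3]=o if o.shape==(3,3) else R.from_rotvec(o).as_matrix(); T[:3,3]=c["origin"]
    return im,d,K,T,c
def ray(K,T,u,v):
    p=np.linalg.inv(K)@np.array([u,v,1.]); return T[:3,3],T[:3,:3]@np.array([p[0],-p[1],-p[2]])
def onz(K,T,u,v,z):
    o,r=ray(K,T,u,v); return o+r*(z-o[2])/r[2]
def proj(K,T,P):
    q=T[:3,:3].T@(np.array(P)-T[:3,3]); p=K@np.array([q[0],-q[1],-q[2]]); return p[:2]/p[2]
def pt(K,T,d,u,v):
    o,r=ray(K,T,u,v); return o+r*d[int(v),int(u)]
def save(n,im): cv2.imwrite("pics/"+n+".png",im[:,:,::-1])
E
python3 - <<'E'
from h import *
print(bot.read_state())
for n in("scene","top","wrist"):
    im,d,K,T,c=cam(n); save(n+"0",im); np.savez("pics/"+n+"0.npz",im=im,d=d,K=K,T=T); print(n,{k:np.round(v,3).tolist() if not isinstance(v,str) else v for k,v in c.items()})
E
```

```text
pics
{'time': 0.0, 'q': array([ 1.19511190e+00,  2.64792190e-01,  1.60539099e+00, -2.63272815e-05,
        1.27372189e+00, -3.68871219e-02]), 'joint_vel': array([-0.00022855,  0.00140182,  0.00107446,  0.00098753, -0.00069323,
        0.00111663]), 'joint_torque': array([-6.46980443e-04, -5.15110230e+01, -3.67311752e+01, -3.19589144e-04,
        1.28981363e-02, -1.47574855e-05]), 'tool_pos': array([0.22404788, 0.63588672, 0.20882663]), 'tcp_rot': array([-0.52955196, -3.09618239,  0.00356291]), 'wrist_force': array([ 0.04058141,  0.0197212 , -1.29873833]), 'torque': array([ 0.00876987,  0.00856572, -0.00319968]), 'grip_force': 0.0, 'width': 1.0002743467234407}
scene {'mtx': [[537.657, 0.0, 332.396], [0.0, 537.657, 238.761], [0.0, 0.0, 1.0]], 'origin': [-0.115, 0.545, 0.471], 'orientation': [0.607, -1.162, -1.913]}
top {'mtx': [[616.313, 0.0, 317.713], [0.0, 616.313, 249.148], [0.0, 0.0, 1.0]], 'origin': [0.347, 0.123, 1.281], 'orientation': [0.122, -0.114, -1.548]}
wrist {'mtx': [[346.392, 0.0, 321.128], [0.0, 346.392, 235.658], [0.0, 0.0, 1.0]], 'T_tool_cam': [[-0.0, 0.945, 0.326, 0.084], [1.0, 0.0, 0.001, -0.0], [0.0, 0.326, -0.945, -0.164], [0.0, 0.0, 0.0, 1.0]]}
```

View pics/scene0.png

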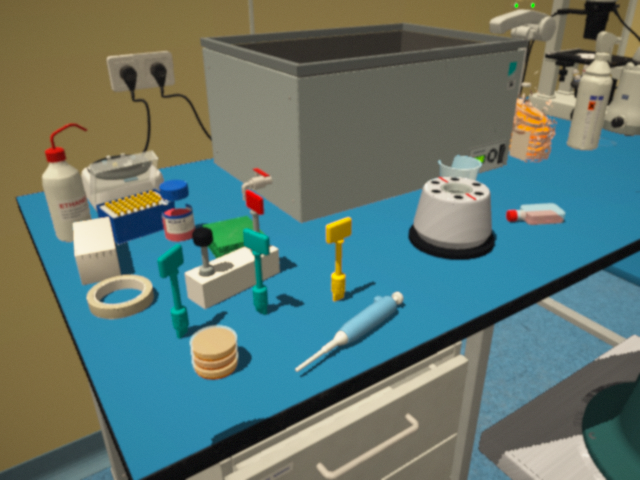

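View pics/top0.png

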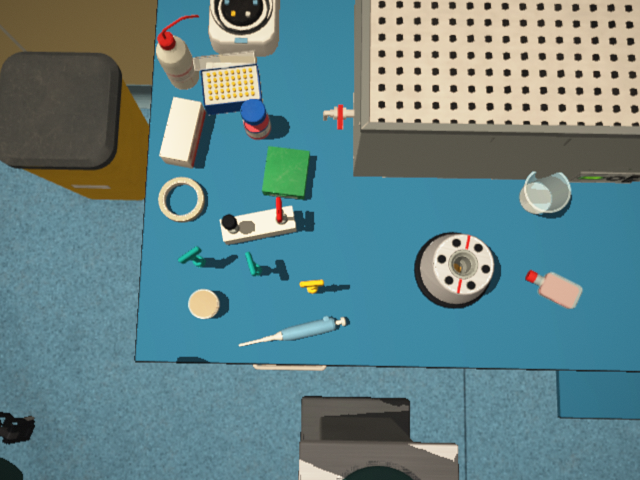

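The scene view shows the red-winged screw at (255,203) in the white rack and the black knob at (203,237). The top view puts the red wing at (279,210), the knob at (230,222), and the rotor at (463,264) with its red lines at (470,242) and (459,286).
These could be mistaken for the red screw (top view pixels): 
- red tap on the box, (340,115)
- bottle cap, (170,45)
- vial cap, (531,276)
- turquoise screws, (190,256) and (253,264)
- yellow screw, (312,287)

By the description I choose (279,210), a red upright wing in the white rack.

```bash
python3 - <<'E'
from h import *
for n in("top","scene"):
    z=np.load(f"pics/{n}0.npz"); im,d,K,T=[z[k] for k in("im","d","K","T")]
    hsv=cv2.cvtColor(im,cv2.COLOR_RGB2HSV); m=(((hsv[...,0]<8)|(hsv[...,0]>172))&(hsv[...,1]>150)&(hsv[...,2]>90)).astype(np.uint8)
    N,L,S,C=cv2.connectedComponentsWithStats(m)
    for i in range(1,N):
        if S[i,4]<12: continue
        vs,us=np.nonzero(L==i); P=np.array([pt(K,T,d,u,v) for u,v in zip(us,vs) if d[v,u]>0])
        if len(P)==0: continue
        if P[:,0].max()>1.5: continue
        print(n,S[i],np.round(np.median(P,0),3),np.round(P.min(0),3),np.round(P.max(0),3))
        if n=="top" and 265<C[i][0]<295: 
            Q=P[P[:,2]>0.135]; print("top edge",len(Q),Q.mean(0).round(4),cv2.fitLine(Q[:,:2].astype(np.float32),2,0,.01,.01).ravel())
    # bath box corner depth / rack
    if n=="top":
        for (u,v) in [(362,125),(362,172),(340,115),(265,228),(230,222),(463,250),(330,113),(290,165)]: print((u,v),pt(K,T,d,u,v).round(3))
z=np.load("pics/scene0.npz")["im"]; save("crop1",cv2.resize(z[150:320,140:310],(600,600),interpolation=cv2.INTER_CUBIC))
E
```

```text
top [158  15  41  35 311] [0.921 0.427 0.17 ] [0.903 0.366 0.151] [0.959 0.447 0.209]
top [337 105   6  24 118] [0.798 0.091 0.094] [0.772 0.087 0.087] [0.823 0.097 0.098]
top [192 111  13  55  68] [0.773 0.392 0.011] [ 0.714  0.382 -0.   ] [0.836 0.403 0.018]
top [245 116  23  16 146] [0.791 0.263 0.044] [0.78  0.242 0.037] [0.815 0.288 0.089]
top [276 197   6  26 120] [0.594 0.205 0.143] [0.573 0.2   0.126] [0.617 0.211 0.149]
top edge 111 [0.5944 0.2056 0.1433] [0.9954571  0.09521082 0.5944413  0.2056395 ]
top [466 236   4  13  28] [ 0.544 -0.159  0.105] [ 0.533 -0.162  0.101] [ 0.555 -0.156  0.111]
top [526 271  11  12  92] [ 0.49  -0.308  0.02 ] [ 0.479 -0.319  0.008] [ 0.502 -0.299  0.028]
top [457 279   5  14  30] [ 0.459 -0.141  0.105] [ 0.447 -0.146  0.1  ] [ 0.472 -0.137  0.109]
(362, 125) [0.702 0.06  0.309]
(362, 172) [0.696 0.043 0.047]
(340, 115) [0.8   0.091 0.094]
(265, 228) [0.576 0.24  0.039]
(230, 222) [0.573 0.301 0.112]
(463, 250) [ 0.528 -0.149  0.106]
(330, 113) [0.814 0.111 0.068]
(290, 165) [0.711 0.192 0.038]
scene [ 45 124  41  38 381] [0.914 0.43  0.168] [0.901 0.369 0.107] [1.241 0.447 0.204]
scene [254 168  14   9  56] [0.797 0.092 0.094] [0.77  0.086 0.085] [0.823 0.097 0.095]
scene [245 190  18  24 295] [0.588 0.209 0.134] [0.572 0.202 0.116] [0.617 0.212 0.146]
scene [165 209  24   6  96] [0.813 0.266 0.045] [0.79  0.244 0.043] [0.831 0.289 0.055]
scene [507 210  10  11  99] [ 0.486 -0.306  0.015] [ 0.479 -0.315  0.004] [ 0.501 -0.299  0.025]
scene [168 233  24   7  60] [0.78  0.275 0.009] [0.775 0.253 0.004] [0.796 0.291 0.012]
```

View pics/crop1.png

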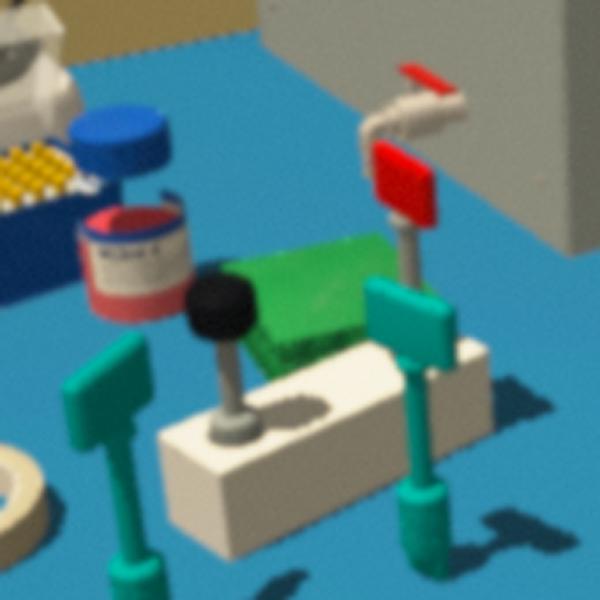

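The crop confirms it: a red upright wing on a steel shank in the right-hand hole of the white rack. The red tap behind it is mounted on the box. I'll move above the screw, with tool x along the wing at about 185.5°, so that J6 has room for the quarter turn later.

Request:
step_arm(motion=[[8.5,-49.2,-28.3,0,-25],[8.5,-49.2,-28.3,0,-25],[8.5,-49.2,-28.3,0,-25],[8.5,-49.2,-28.3,0,-25],[8.5,-49.2,-28.3,0,-25],[8.5,-49.2,-28.3,0,-25],[8.5,-49.2,-28.3,0,-25],[8.5,-49.2,-28.3,0,-25],[8.5,-49.2,-28.3,0,-25],[8.5,-49.2,-28.3,0,-25],[8.5,-49.2,-28.3,0,-25],[8.5,-49.2,-28.3,0,-25],[8.5,-49.2,-28.3,0,-25],[8.5,-49.2,-28.3,0,-25],[8.5,-49.2,-28.3,0,-25]], force=60)

```text
time: 1.65
tool_pos: [0.5932, 0.2075, 0.2099]
tcp_rot: [0.155, -3.137, -0.001]
wrist_force: [-0.3, -0.3, -0.8]
width: 0.994
grip_force: 0.0
```

```bash
cat >> h.py <<'E'
def redmask(im):
    hsv=cv2.cvtColor(im,cv2.COLOR_RGB2HSV); m=(((hsv[...,0]<8)|(hsv[...,0]>172))&(hsv[...,1]>150)&(hsv[...,2]>70)).astype(np.uint8)
    return m
def toolaxes():
    s=bot.read_state(); M=R.from_rotvec(s["tcp_rot"]).as_matrix(); return np.array(s["tool_pos"]),M
E
python3 - <<'E'
from h import *
im,d,K,T,c=cam("wrist"); p,M=toolaxes(); print(p.round(4),np.degrees(np.arctan2(M[1,0],M[0,0])),M[:,2].round(3)); print(bot.read_state()["q"].round(3))
np.savez("pics/w1.npz",im=im,d=d,K=K,T=T)
m=redmask(im); N,L,S,C=cv2.connectedComponentsWithStats(m)
for i in range(1,N):
    if S[i,4]<40: continue
    vs,us=np.nonzero((L==i)&(d>0)); P=np.array([pt(K,T,d,u,v) for u,v in zip(us,vs)])
    print(S[i],np.median(P,0).round(4),np.percentile(P[:,2],[5,50,95]).round(3))
    Q=P[P[:,2]>np.percentile(P[:,2],95)-.006]
    r=cv2.minAreaRect(Q[:,:2].astype(np.float32)*1000); print(len(Q),r, (np.linalg.inv(M)@(np.array([*r[0],0])/1000-p))[:2]*100)
im2=im.copy(); q=proj(K,T,p); cv2.circle(im2,tuple(int(x) for x in q),4,(255,255,0),1); save("w1",im2)
E
```

```text
[0.5932 0.2076 0.2101] -174.30340516371325 [-0.001  0.    -1.   ]
[ 2.970e-01  1.770e-01  1.709e+00  1.000e-03  1.256e+00 -1.374e+00]
[310 207  15  67 832] [0.5918 0.2043 0.1449] [0.132 0.145 0.146]
743 ((595.3394165039062, 204.5364990234375), (44.34682083129883, 9.248860359191895), 3.449707508087158) [-0.19162517 -0.33871114]
[464 310  12  21  97] [0.721  0.3996 0.0104] [0.004 0.01  0.021]
34 ((651.3814697265625, 334.9309997558594), (201.9741668701172, 13.18486499786377), 42.06471252441406) [-7.06245655 12.08006701]
[353 373  22  23 256] [0.8007 0.2804 0.0458] [0.045 0.046 0.047]
253 ((801.0491333007812, 277.7770690917969), (33.54279327392578, 24.888904571533203), 7.212939739227295) [-21.38799319   4.90729306]
[432 384   7  15  53] [0.8322 0.38   0.0126] [0.005 0.013 0.021]
20 ((831.9459228515625, 379.9976501464844), (1.092842936515808, 9.402334213256836), 84.92353057861328) [-25.4770607  14.772186 ]
```

View pics/w1.png

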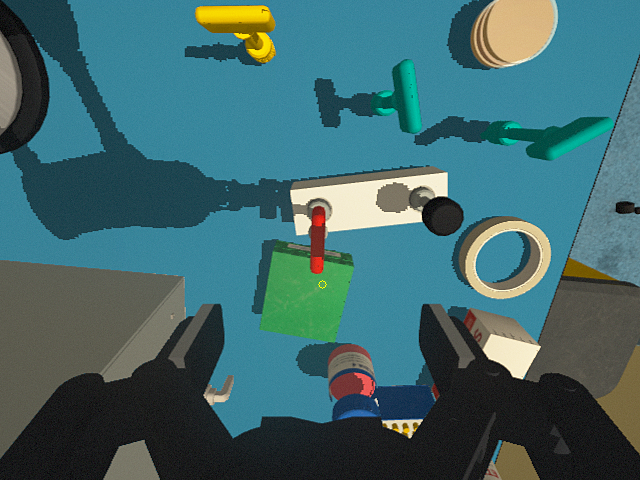

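The wrist view shows the red wing at about (318,240), between and ahead of the open fingers, with the black knob at (442,215). The remaining offset is dx -0.2, dy -0.35 cm and about +2°. I'll descend and grip.

Request:
step_arm(motion=[[8.5,-0.2,-0.35,0,2],[8.5,-0.2,-0.35,3,2],[8.5,-0.2,-0.35,5,2],[8.5,-0.2,-0.35,7,2],[8.5,-0.2,-0.35,8.5,2],[8.5,-0.2,-0.35,9.7,2],[8.5,-0.2,-0.35,9.7,2],[5,-0.2,-0.35,9.7,2],[3,-0.2,-0.35,9.7,2],[0,-0.2,-0.35,9.7,2],[0,-0.2,-0.35,9.7,2],[0,-0.2,-0.35,9.7,2],[0,-0.2,-0.35,9.7,2],[0,-0.2,-0.35,9.7,2]], force=60)

```text
time: 3.1
tool_pos: [0.5972, 0.2031, 0.1139]
tcp_rot: [-0.098, 3.139, 0.001]
wrist_force: [-0.4, 0.0, 3.8]
width: 0.094
grip_force: 62.1
```

Request:
step_arm(motion=[[0,0,0,-1,0],[0,0,0,-3,0],[0,0,0,-5,0],[0,0,0,-8,0],[0,0,0,-11,0],[0,0,0,-14,0],[0,0,0,-16,0],[0,0,0,-16,0],[0,0,0,-16,0]])

```text
time: 4.0
tool_pos: [0.5965, 0.2028, 0.273]
tcp_rot: [0.098, -3.14, 0.0]
wrist_force: [0.4, 0.9, -0.6]
width: 0.09
grip_force: 61.6
```

```bash
python3 - <<'E'
from h import *
im,d,K,T,c=cam("scene"); p,M=toolaxes()
a=im[60:320,160:420]; 
zt=np.load("pics/top0.npz"); # rotor details from first top image
it,dt,Kt,Tt=[zt[k] for k in("im","d","K","T")]
C=[]
for (u0,v0,w,h) in [(466,236,4,13),(457,279,5,14)]:
    m=np.zeros((480,640),np.uint8); m[v0:v0+h,u0:u0+w]=redmask(it)[v0:v0+h,u0:u0+w]
    vs,us=np.nonzero(m); P=np.array([onz(Kt,Tt,u,v,.105) for u,v in zip(us,vs)]); C.append(P.mean(0)); print(P.mean(0).round(4))
v=C[0]-C[1]; ctr=(C[0]+C[1])/2; print("centre",ctr.round(4),"ang",np.degrees(np.arctan2(v[1],v[0])))
print("tcp",p.round(4),"phi",np.degrees(np.arctan2(M[1,0],M[0,0])),"shift cm",(M.T@(ctr-p))*100)
b=cv2.resize(a,(520,520),interpolation=cv2.INTER_CUBIC); save("s2",b)
E
```

```text
[ 0.5443 -0.1588  0.105 ]
[ 0.4593 -0.1411  0.105 ]
centre [ 0.5018 -0.1499  0.105 ] ang -11.755450014472542
tcp [0.5958 0.2026 0.2716] phi -176.41157679784703 shift cm [ 11.5501755  -34.58437267  16.71206656]
```

View pics/s2.png

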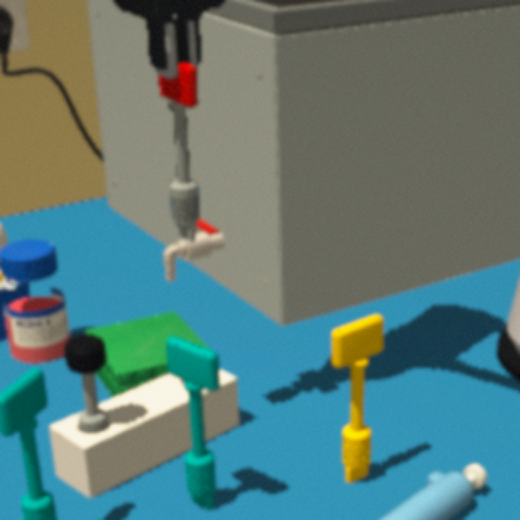

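The screw hangs upright in the gripper (red wing at crop (178,85), foot near (185,235)), the rack hole is empty, and the black screw is still in place. Next I move close to the rotor with the wing turned to its lines, stopping 8 cm short in y for a clear wrist view.

Request:
step_arm(motion=[[0,0.8,-2,0,2],[0,2,-5,0,4],[0,3.5,-8.5,0,6],[0,5,-12,0,8],[0,6.5,-15.5,0,10],[0,8,-19,0,12],[0,9.5,-22.5,0,14],[0,10.5,-25,0,15],[0,11.1,-26.6,0,15.4],[0,11.1,-26.6,0,15.4],[0,11.1,-26.6,0,15.4],[0,11.1,-26.6,0,15.4]])

```text
time: 5.25
tool_pos: [0.502, -0.069, 0.2723]
tcp_rot: [-0.323, -3.123, -0.001]
wrist_force: [0.2, -0.6, -0.9]
width: 0.093
grip_force: 61.6
```

```bash
python3 - <<'E'
from h import *
im,d,K,T,c=cam("wrist"); p,M=toolaxes(); print(p.round(4),np.degrees(np.arctan2(M[1,0],M[0,0]))); 
np.savez("pics/w2.npz",im=im,d=d,K=K,T=T,p=p,M=M)
m=redmask(im); N,L,S,C=cv2.connectedComponentsWithStats(m)
for i in range(1,N):
    if S[i,4]<30: continue
    vs,us=np.nonzero(L==i); P=np.array([onz(K,T,u,v,.105) for u,v in zip(us,vs)]); print(S[i],C[i].round(1),P.mean(0).round(4),np.median(d[vs,us]))
save("w2",im); print(proj(K,T,[.5018,-.15,.105]))
E
```

```text
[ 0.5023 -0.0689  0.2726] 168.22661621746786
[234 166   7  28 148] [236.9 179.5] [ 0.4594 -0.143   0.105 ] 0.3307312
[122 210  21  19 294] [131.9 219. ] [ 0.4759 -0.2565  0.105 ] 0.43246144
[ 310  247   23  108 2043] [321.4 299.1] [ 0.6038 -0.0904  0.105 ] 0.15222475
[241 252   7  24 116] [243.4 263.8] [ 0.5454 -0.1611  0.105 ] 0.3593879
[592 347  36  28 715] [609.6 360.8] [0.7498 0.2194 0.105 ] 0.47178975
[242.12216626 222.40695389]
```

View pics/w2.png

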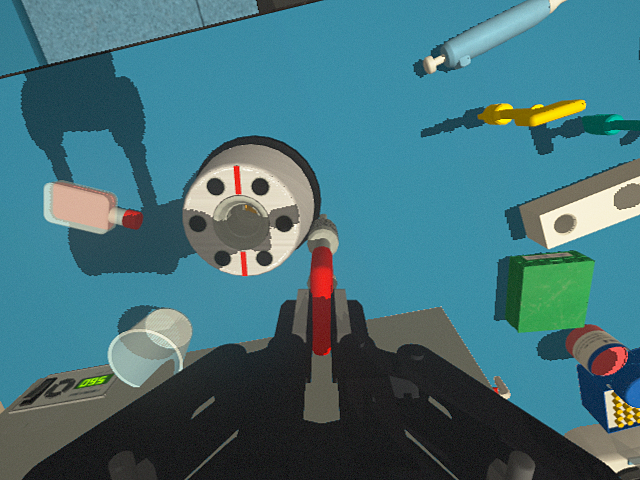

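The wrist view shows the rotor top centred near (241,222), with its lines at (237,180) and (243,264). The held screw has its wing at (321,299) and collar at (323,235). Next I'll measure the collar's offset in the tool frame.

```bash
python3 - <<'E'
from h import *
z=np.load("pics/w2.npz"); im,d,K,T,p,M=[z[k] for k in("im","d","K","T","p","M")]
vs,us=np.mgrid[205:262,295:350]; vs=vs.ravel();us=us.ravel()
P=np.array([M.T@(pt(K,T,d,u,v)-p) for u,v in zip(us,vs) if d[v,u]>0])
Q=P[(P[:,2]>.02)&(P[:,2]<.13)&(abs(P[:,1])<.03)&(abs(P[:,0])<.04)]
for a in np.arange(.03,.12,.01):
    q=Q[(Q[:,2]>=a)&(Q[:,2]<a+.01)]
    if len(q)>3: print(round(a,2),len(q),"x",np.percentile(q[:,0],[2,50,98]).round(4),"y",np.percentile(q[:,1],[2,50,98]).round(4))
m=redmask(im); m[:,:300]=0;m[:,350:]=0; vs,us=np.nonzero(m)
W=np.array([M.T@(pt(K,T,d,u,v)-p) for u,v in zip(us,vs)]); W=W[W[:,2]<.02]
print("wing",np.percentile(W,[1,50,99],axis=0).round(4)); t=W[W[:,2]<np.percentile(W[:,2],2)+.005]; print(cv2.minAreaRect(t[:,:2].astype(np.float32)*1000))
print("shift cm for tcp",(M.T@(np.array([.5022,-.151,0])-p))*100)
E
```

```text
0.04 52 x [0.0034 0.0056 0.0065] y [-0.0038  0.0007  0.0047]
0.05 427 x [-0.0038  0.0052  0.0108] y [-0.0088  0.0008  0.0104]
0.06 174 x [-0.0049  0.01    0.0121] y [-0.0098  0.0005  0.0112]
0.07 112 x [0.0021 0.0107 0.0122] y [-0.0094  0.0016  0.011 ]
0.08 77 x [0.0036 0.0106 0.012 ] y [-0.0088  0.0009  0.011 ]
0.09 22 x [0.0107 0.011  0.0113] y [-0.0014  0.001   0.0033]
0.1 6 x [0.0107 0.0109 0.0109] y [-0.0013  0.0006  0.0033]
wing [[-0.0191 -0.0048 -0.0329]
 [ 0.0102 -0.0005 -0.0309]
 [ 0.0243  0.0043 -0.0074]]
((31.517433166503906, -0.0432586669921875), (104.66236114501953, 9.2564697265625), 0.6511293053627014)
shift cm for tcp [-1.69588188 -8.04798812 27.25238079]
```

Request:
step_arm(motion=[[0,-0.4,-1.8,0,0],[0,-0.9,-4,0,0],[0,-1.4,-6.2,0,0],[0,-1.7,-7.8,0,0],[0,-1.75,-8.15,0,0],[0,-1.75,-8.15,0,0],[0,-1.75,-8.15,0,0],[0,-1.75,-8.15,2,0],[0,-1.75,-8.15,4,0],[0,-1.75,-8.15,5,0],[0,-1.75,-8.15,5,0]])

```text
time: 6.4
tool_pos: [0.5017, -0.1517, 0.2213]
tcp_rot: [-0.321, -3.121, -0.002]
wrist_force: [0.5, -0.4, -1.1]
width: 0.092
grip_force: 61.6
```

```bash
python3 - <<'E'
from h import *
im,d,K,T,c=cam("wrist"); im2,d2,K2,T2,c2=cam("scene"); p,M=toolaxes(); print(p.round(4),np.degrees(np.arctan2(M[1,0],M[0,0])),bot.read_state()["wrist_force"].round(1))
q=proj(K,T,[.5022,-.151,.105]); q2=proj(K2,T2,[.5022,-.151,.105]); print(q,q2)
a=cv2.resize(im[90:330,200:440],(400,400),interpolation=cv2.INTER_CUBIC); b=cv2.resize(im2[80:260,380:540],(400,450),interpolation=cv2.INTER_CUBIC)[:400]
save("w3",np.hstack([a,b]))
E
```

```text
[ 0.5032 -0.1525  0.2236] 168.21895968957537 [ 1.  -0.9 -0.1]
[322.37165185 221.98081368] [456.35179949 187.4385008 ]
```

View pics/w3.png

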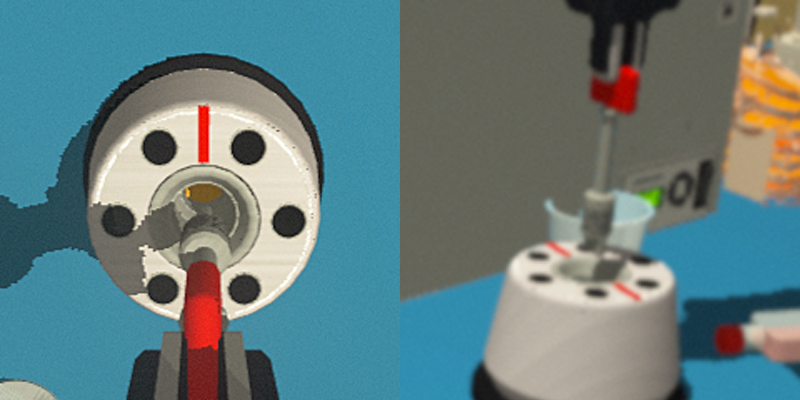

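The foot is centred over the well mouth in both halves of the picture: wrist crop mouth at (205,215), scene crop foot at (598,250). The wing lines up with the red line, so I'll lower it.

Request:
step_arm(motion=[[0,0,0,1.5,0],[0,0,0,3,0],[0,0,0,4.5,0],[0,0,0,5.5,0],[0,0,0,6.2,0],[0,0,0,6.8,0],[0,0,0,7.3,0],[0,0,0,7.7,0],[0,0,0,7.7,0]])

```text
time: 7.4
tool_pos: [0.5027, -0.1528, 0.1458]
tcp_rot: [-0.323, -3.124, -0.0]
wrist_force: [-0.5, -0.9, -1.5]
width: 0.097
grip_force: 61.6
```

Request:
step_arm(motion=[[0,0,0,0.4,0],[0,0,0,0.8,0],[0,0,0,1.1,0],[0,0,0,1.4,0],[0,0,0,1.4,0]])

```text
time: 7.9
tool_pos: [0.5025, -0.1527, 0.1315]
tcp_rot: [-0.323, -3.124, -0.0]
wrist_force: [-0.4, -0.2, -1.2]
width: 0.093
grip_force: 61.6
```

Request:
step_arm(motion=[[0,0,0,0.2,0],[0,0,0,0.4,0],[0,0,0,0.6,0],[0,0,0,0.75,0],[0,0,0,0.85,0],[0,0,0,0.85,0]])

```text
time: 8.5
tool_pos: [0.5031, -0.1529, 0.1239]
tcp_rot: [0.323, 3.125, -0.0]
wrist_force: [-0.2, -0.1, 0.5]
width: 0.092
grip_force: 61.8
```

Request:
step_arm(motion=[[0,0,0,0.1,0],[0,0,0,0.2,0],[0,0,0,0.2,0]])

```text
time: 8.8
tool_pos: [0.5041, -0.1533, 0.1237]
tcp_rot: [0.323, 3.122, -0.001]
wrist_force: [-2.0, 0.3, 8.6]
width: 0.094
grip_force: 62.8
```

Contact is firm at 8.6 N with the foot at the insert floor depth, so it is seated in the slot. Now the clockwise turn, following the sink downward; the first half first.

Request:
step_arm(motion=[[0,0,0,0,6],[0,0,0,0,12],[0,0,0,0,18],[0,0.02,0,0.03,24],[0,0.03,0,0.06,30],[0,0.04,0,0.09,36],[0,0.05,0,0.11,42],[0,0.06,0,0.13,48],[0,0.06,0,0.15,52],[0,0.06,0,0.15,52]])

```text
time: 9.8
tool_pos: [0.504, -0.1535, 0.1226]
tcp_rot: [1.66, 2.663, 0.001]
wrist_force: [-0.7, -0.3, 8.1]
width: 0.092
grip_force: 62.8
```

```bash
python3 - <<'E'
from h import *
s=bot.read_state(); p,M=toolaxes(); print(p.round(4),np.degrees(np.arctan2(M[1,0],M[0,0])),s["wrist_force"].round(1),s["torque"].round(3),s["q"].round(3))
E
```

```text
[ 0.504  -0.1535  0.1226] 116.11071381624056 [-0.7 -0.3  8.1] [-0.023  0.319  0.031] [-0.343  0.055  2.014 -0.     1.069 -0.798]
```

Request:
step_arm(motion=[[0,0,0,0.03,6],[0,0,0,0.06,12],[0,0,0,0.09,18],[0,0,0,0.11,24],[0,0,0,0.14,30],[0,0,0,0.17,36],[0,0,0,0.19,42],[0,0,0,0.21,48],[0,0,0,0.21,50],[0,0,0,0.21,50],[0,0,0,0.21,50]])

```text
time: 10.9
tool_pos: [0.5034, -0.1537, 0.1204]
tcp_rot: [2.629, 1.714, 0.001]
wrist_force: [-2.2, 0.1, 9.8]
width: 0.093
grip_force: 63.0
```

```bash
python3 - <<'E'
from h import *
im,d,K,T,c=cam("wrist"); s=bot.read_state(); p,M=toolaxes(); print(p.round(4),np.degrees(np.arctan2(M[1,0],M[0,0])),s["wrist_force"].round(1),s["torque"].round(3),s["q"].round(3))
im2=cam("top")[0]
a=cv2.resize(im[60:380,160:480],(400,400)); b=cv2.resize(im2[200:330,400:530],(400,400),interpolation=cv2.INTER_CUBIC); save("w4",np.hstack([a,b]))
E
```

```text
[ 0.5034 -0.1537  0.1204] 66.2057370903283 [-3.  -0.   8.8] [-0.098  0.73   0.04 ] [-3.430e-01  5.700e-02  2.016e+00 -1.000e-03  1.066e+00  7.300e-02]
```

View pics/w4.png

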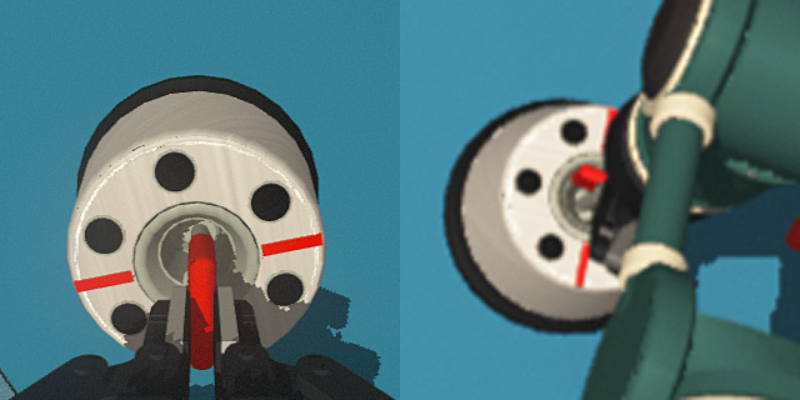

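Wing turned about 102° past the lines, and the tool has sunk 3.3 mm (insert at about 1.3 rad, given the slot play). I'll turn a few more degrees to bring the insert itself close to a quarter turn, then release and rise.

Request:
step_arm(motion=[[0,0,0,0.02,4],[0,0,0,0.02,7],[0,0,0,0.02,7],[0,0,0,-0.1,7],[1.5,0,0,-0.1,7],[3,0,0,-0.1,7],[4,0,0,-0.1,7],[4,0,0,-0.1,7],[4,0,0,-0.1,7],[4,0,0,-1.5,7],[4,0,0,-4,7],[4,0,0,-8,7],[4,0,0,-12,7],[4,0,0,-15,7],[4,0,0,-15,7],[4,0,0,-15,7]])

```text
time: 12.6
tool_pos: [0.503, -0.153, 0.27]
tcp_rot: [2.73, 1.55, 0.003]
wrist_force: [0.6, -0.4, -1.1]
width: 0.468
grip_force: 0.0
```

```bash
python3 - <<'E'
from h import *
im,d,K,T,c=cam("wrist"); s=bot.read_state(); p,M=toolaxes(); print(p.round(4),s["wrist_force"].round(1),s["width"])
m=redmask(im); N,L,S,C=cv2.connectedComponentsWithStats(m)
for i in range(1,N):
    if S[i,4]<40: continue
    vs,us=np.nonzero((L==i)&(d>0)); P=np.array([pt(K,T,d,u,v) for u,v in zip(us,vs)])
    if np.median(P[:,2])<.09: continue
    Q=P[P[:,2]>np.percentile(P[:,2],95)-.006]; r=cv2.minAreaRect(Q[:,:2].astype(np.float32)*1000)
    l=cv2.fitLine(Q[:,:2].astype(np.float32),2,0,.01,.01).ravel(); print(S[i],np.percentile(P[:,2],[5,50,95]).round(4),r,"ang",np.degrees(np.arctan2(l[1],l[0])))
im2=cam("scene")[0]
a=cv2.resize(im[60:380,160:480],(400,400)); b=cv2.resize(im2[80:260,380:540],(400,450),interpolation=cv2.INTER_CUBIC)[:400]; save("w5",np.hstack([a,b]))
E
```

```text
[ 0.5021 -0.1527  0.2682] [ 0.6 -0.9 -0.5] 0.46921687992043976
[348 186  28  14 143] [0.1053 0.1065 0.1076] ((544.7415771484375, -160.50181579589844), (5.26522970199585, 26.408906936645508), 78.21546173095703) ang -11.693812
[314 190  12  56 586] [0.1389 0.1512 0.1529] ((502.30169677734375, -152.78712463378906), (44.567047119140625, 9.336873054504395), 61.33167266845703) ang 60.39031
[264 215  27  13 137] [0.1052 0.1064 0.1075] ((459.4751892089844, -142.82386779785156), (5.483336925506592, 26.936769485473633), 78.48831176757812) ang -11.582785
```

View pics/w5.png

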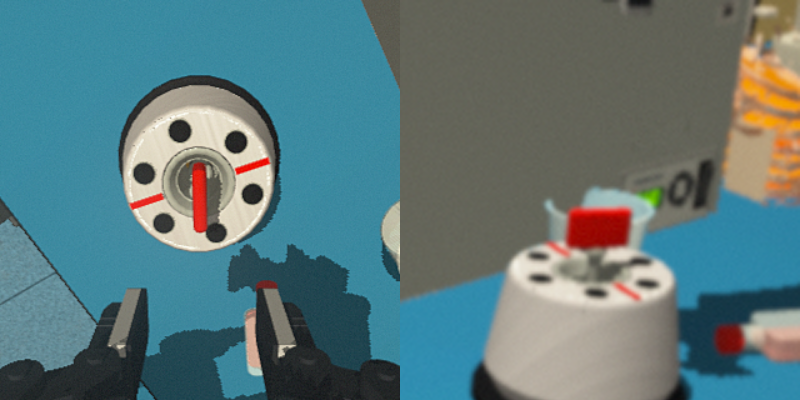

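The screw stands upright and released in the well at wrist crop (200,197). Its wing is about 108° clockwise of the lines. The wing top reads 0.151 m after correcting for the rim reading, so the insert has sunk about 4 mm (about 1.5 rad). I'm handing in.

```bash
python3 -c "
from workcell import bot
print(bot.finish_job())"
```

```text
the job is handed in; nothing more can be done
None
```

The red-winged screw is seated in the rotor's insert and released. I turned it about 108° clockwise to take up the slot play, which leaves the insert at roughly a quarter turn (estimated from about 4 mm of sink). The black-knobbed screw was left in the rack, and the job was handed in at about 13 s.

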